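# Lock the brake of the orange dog lead

### The arm

A 6-joint arm with a two-finger parallel gripper is mounted at the origin on the work surface. World frame = base frame: x ahead of the robot, y to its left, z up, the work surface at z = 0. Lengths are in m, angles in rad, forces in N, time in s.
With the tool pointing down it reaches from about 0.35 to 0.875 m from the base axis. Payload 4.2 kg.
Tool frame: the origin (TCP) lies midway between the tips of the shut fingers; the grasp point (between the pads) lies 19 mm behind it; z points along the fingers, y is the line along which they close (so a half turn about z gives the same grasp; the last joint's range is limited). The gripper opens to 85 mm and grips with 20 to 120 N. Pads are 22 mm wide; open, the fingers measure 114 mm over their backs; the gripper's body (76 mm by 85 mm) begins 54 mm behind the grasp point. The pads swing forward as they close: fully open they stand 13 mm farther back than shut.
Start: joints at [-0.964, 0.385, 0.008, 0, -1.194, -0.259], TCP at [0.213, -0.588, 0.193] pointing down, gripper open.
Joint ranges: [-3.14, 3.14], [-1.21, 2.06], [-1.07, 1.41], [-3.16, 2.05], [-2.99, -0.16], [-3.1, 3.1]. Speed limits (rad/s): [2.79, 2.79, 3.14, 3.14, 3.14, 3.14].

### API

Orientations are given as a unit quaternion [w, x, y, z].
In Python, from station import r gives the robot as it stands.
- The arm moves only by the shell command python3 -m creep 'ROWS' [FORCE]. ROWS is JSON, a list of rows, each an object of numbers: "tx", "ty", "tz": the shift along the world's x, y, z in units of 0.04 m (1.0 is 0.04 m); "rx", "ry", "rz": the turn, a rotation vector about the world's x, y, z in units of 0.12 rad (1.0 is 0.12 rad); "hand": the opening, from -1 (shut) to 1 (fully open). A call has 1 to 5 rows; each row shifts and turns the commanded pose from where the row before left it; what a row does not reach is not made up. A row lasts 1/12 s, in which the tool goes at most 41.7 mm and 7.16 degrees, less where a joint would pass 70% of its speed; a pose out of reach is approached as far as the arm can. A call with a number of a shift or a turn outside -1 to 1 is refused whole. A call with a gripper value outside its range is refused whole. The fingers move at their own pace and stop on an object; FORCE is the grip in N (left out, the last holds). Time passes only in rows, so rows that do not move let the fingers close. It gives the time, the measured TCP pose, the force, the opening and the grip force at its end, in the units of the state.
- r.get_obs(): the state, without advancing time (a new reading comes with each control period).
- r.capture(name): name is "scene" or "top" or "wrist"; returns a dict with "img" (420x560x3 uint8, blue, green, red), "intrinsics" (3x3 intrinsics, pixels), "rvec" (rotation vector, rad) and "tvec" (3), from world to camera coordinates, as OpenCV has them; the wrist camera has in their place "T_tool_cam" (4x4, takes a point from camera to tool coordinates, whose origin is the TCP and whose axes are the flange's). Camera axes: x right, y down, z forward; pixel columns grow to the right and rows downward; lengths in m; the calibration is good to about 2 mm. A picture is of the moment at which its call begins: read the wrist's pose just before it. There is no depth.
- r.finish_job(): hands the job in; it is judged then, once.
The state is a dict: "t": time; "joint_pos": joint angles; "qvel": joint speeds; "joint_torque": joint torques, N m; "tcp_pos": TCP position; "ee_rot": TCP orientation; "contact_force": force on the tool from outside, world axes, zero at the start; "moment": the same for the moment, N m; "grip_width": finger opening in m; "gripper_force": force on a finger pad.
Only numpy, scipy, OpenCV 4.12 (cv2) and the standard library are available. Lean on these libraries where they do the work, as an engineer would, in place of code of your own. Each camera call takes 0.05 s, during which the arm holds its last target. There are 200 camera calls.

### The job

Lock the brake of the orange dog lead on the hall cabinet: with your fingertips push its black thumb slide all the way forward, towards the nose of the lead, then let go so that it springs back and catches on its stop pin at the middle of its travel. Leave the green lead's slide unlocked and do not lift or shift anything else on the cabinet.

Things in the scene. Friction and masses are not known exactly. Their poses are not given: they have to be found in the camera images.
- orange_lead: Orange dog lead, 225 mm long, 42 thick, upright in a fixed grey cradle (foot 200 x 90 mm). Origin: middle of the cradle's underside, on the cabinet top. x points level to the nose (round reel case, steel clip), away from the open grip loop; y left; z up. Its flat top deck, 36 mm wide, is 134 mm above the origin, from x = -95 to +92 mm, and bare behind the slide.
- orange_brake (a joint): Travel (m) of the orange lead's thumb slide along the lead's +x: 0 at rest at the back (start), 0.040 at the front stop. A spring pushes it back: 3 N at 0, 8 N at 0.040, up to 3 N more as it passes the stop pin. Let go below 0.015 it returns to 0; let go beyond 0.020 it returns, damped, within 0.3 s, to about 0.0175 and is held there by the stop pin (locked).
- orange_push (a point): Centre of the rear face of the orange lead's black thumb ridge, the face to push; moves with the slide. Axes as orange_lead; at rest at its x = -27, y = 0, z = 145 mm. The ridge is 26 mm wide, 14 mm long along the travel, 22 mm high above the deck (top 11 mm above this point, deck 11 mm below). A flat black strip, 22 mm wide, 6 high, runs on in front.
- orange_pin_tip (a point): Inner end of the orange lead's steel stop pin, 6 mm thick, lying across on the left of the deck (lead's x = 45, y = 12, z = 137 mm) in a dark guide (x 36 to 54, y 23 to 35 mm, 9 mm high above the deck), brass head outside. It is sprung: the passing slide pushes it up to 6 mm to the left and it snaps back behind the slide's tooth. Not to be handled.
- green_lead: A second lead of the same shape, size and working in green, in a cradle of its own; the two may change places. Origin and axes as for the orange one. To be left alone.
- green_brake (a joint): Travel of the green lead's slide, as for the orange one; it rests at 0 and must stay there.
- key_bowl: Loose terracotta bowl, 110 mm across, 50 mm high. Origin: centre of its underside.
- keys: Loose bunch of three flat keys on a steel ring lying flat, about 80 mm across, 4 mm thick. Origin: centre of the ring, on the cabinet top.
- lip_balm_center (a point): Centre of a loose white lip balm tube standing upright, 19 mm across, 68 mm high.
- paperweight: Loose clear glass paperweight, a dome 76 mm across, 47 mm high. Origin: centre of its underside.
- glasses_case: Loose blue glasses case, 160 x 65 x 45 mm (x, y, z). Origin: centre of its underside.
- treat_tin: Loose tin of dog treats standing upright, 74 mm across, 90 mm high. Origin: centre of its underside.
Things that resemble listed ones, but are neither listed nor needed, are in the scene too. Leave any purple look-alike of the orange_lead alone.

How it is judged:
By the outcome, as a careful person would: the job done as asked, in the order asked, and still so for the second after the job is handed in, with the robot touching nothing.
It also fails if it takes over 38 s, if anything falls off the work surface, if the arm or the gripper's body presses on something with over 40 N, if the wrist force passes 120 N, or if a joint passes its speed limit or range.

## Working session

There is one attempt and no reset: what is moved stays moved. The work goes in short steps, Python scripts to look and compute and a shell command to move; the robot and the scene stay as the last step left them, time stands still between calls to the robot, and variables do not carry over. Pictures are saved under pics/ and viewed, at most 10 in all, crops included, and the job is handed in when it is done.

```bash
ls; mkdir -p pics
python3 - <<'E'
from station import r
import cv2,numpy as np,pickle
o=r.get_obs();print(o['t'],o['tcp_pos'],o['ee_rot'])
a=r.capture("scene");b=r.capture("top")
pickle.dump((a,b),open('cap.pkl','wb'))
cv2.imwrite('pics/scene.png',a['img']);cv2.imwrite('pics/top.png',b['img'])
for c in(a,b):print(c['intrinsics'],c['rvec'],c['tvec'])
E
```

```text
pics
0.0 [ 0.2127944  -0.58693042  0.1920121 ] [-2.48285453e-04 -1.72942881e-01  9.84931228e-01  1.08373961e-03]
[[461.90738895   0.         272.69336236]
 [  0.         461.90738895 215.39572765]
 [  0.           0.           1.        ]] [ 1.90733921  1.05767614 -0.59819438] [-0.2422766  -0.10855545  1.57868175]
[[485.75335241   0.         282.5623201 ]
 [  0.         485.75335241 202.42474662]
 [  0.           0.           1.        ]] [ 2.1574321  -2.2148698   0.07854605] [0.01568222 0.50186405 1.31364979]
```

View pics/scene.png

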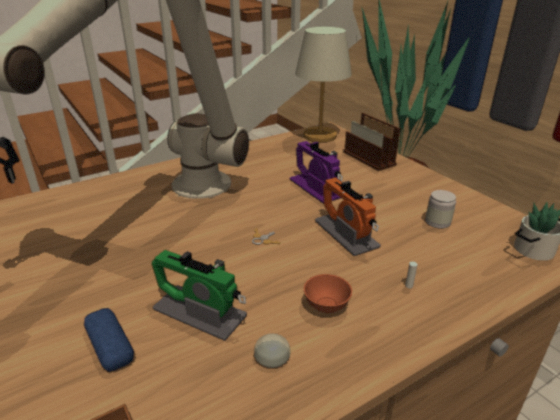

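View pics/top.png

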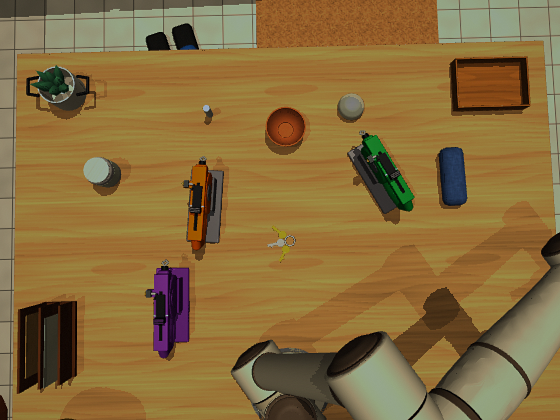

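The scene view shows the orange lead at about (350,210), with purple behind it and green at (200,285). In the top view the orange lead is at about (200,205), with its nose up (clip at 202,160). I'll crop in on it.

```bash
cat > h.py <<'E'
import cv2,numpy as np
def ray(c,uv):
    R=cv2.Rodrigues(np.array(c['rvec']))[0];t=np.array(c['tvec']).ravel()
    d=R.T@np.linalg.inv(c['intrinsics'])@np.array([uv[0],uv[1],1.]);return -R.T@t,d/np.linalg.norm(d)
def onz(c,uv,z):
    o,d=ray(c,uv);return o+d*(z-o[2])/d[2]
def tri(c1,u1,c2,u2):
    o1,d1=ray(c1,u1);o2,d2=ray(c2,u2)
    s=np.linalg.lstsq(np.c_[d1,-d2],o2-o1,rcond=None)[0]
    p,q=o1+s[0]*d1,o2+s[1]*d2;return (p+q)/2,np.linalg.norm(p-q)
def proj(c,P):
    return cv2.projectPoints(np.array(P,float).reshape(-1,3),np.array(c['rvec']),np.array(c['tvec']),c['intrinsics'],None)[0].reshape(-1,2)
E
python3 - <<'E'
import cv2,numpy as np,pickle
from h import *
a,b=pickle.load(open('cap.pkl','rb'))
A=cv2.resize(a['img'][170:255,300:390],None,fx=6,fy=6,interpolation=cv2.INTER_CUBIC)[:600,:400*2]
B=cv2.resize(b['img'][150:255,175:230],None,fx=5,fy=5,interpolation=cv2.INTER_CUBIC)
im=np.zeros((600,800,3),np.uint8);A=cv2.resize(A,(515,486))
im[:486,:515]=A;im[:525,520:795]=B;cv2.imwrite('pics/crop.png',im)
hsv=cv2.cvtColor(b['img'],cv2.COLOR_BGR2HSV)
m=cv2.inRange(hsv,(5,190,90),(15,255,255));m[:,:180]=0;m[:,230:]=0;m[:150]=0;m[255:]=0
ys,xs=np.nonzero(m);print(len(xs),xs.min(),xs.max(),ys.min(),ys.max())
for y in range(155,252,6):
    q=xs[ys==y]
    if len(q):print(y,q.min(),q.max(),onz(b,((q.min()+q.max())/2,y),.134).round(4))
E
```

```text
313 188 209 164 249
167 192 206 [0.5886 0.2104 0.134 ]
173 192 209 [0.5734 0.2068 0.134 ]
179 192 207 [0.5583 0.2095 0.134 ]
185 189 206 [0.5433 0.2148 0.134 ]
191 191 206 [0.5281 0.2125 0.134 ]
197 190 205 [0.5131 0.2152 0.134 ]
203 190 205 [0.4981 0.2154 0.134 ]
209 202 205 [0.4826 0.2006 0.134 ]
215 189 202 [0.4682 0.2208 0.134 ]
221 189 206 [0.4531 0.216  0.134 ]
227 188 202 [0.4383 0.2225 0.134 ]
233 188 201 [0.4234 0.2239 0.134 ]
239 188 201 [0.4085 0.2241 0.134 ]
245 191 199 [0.3936 0.2231 0.134 ]
```

View pics/crop.png

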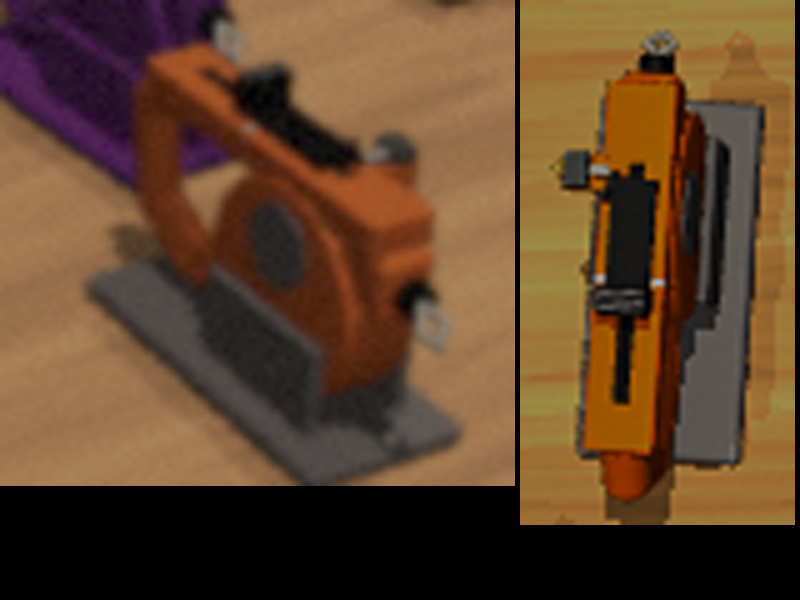

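Run:
```python
import numpy as np,pickle
from h import *
a,b=pickle.load(open('cap.pkl','rb'))
S=lambda u,v:(300+u/5.722-.5+.08,170+v/5.722-.42); T=lambda u,v:(175+(u-520)/5-.4,150+v/5-.4)
for n,s,t in[('FL',(432,213),(611,82)),('FR',(362,242),(683,80)),('BR',(150,62),(655,456)),('BL',(205,43),(585,450))]:
    p,e=tri(a,S(*s),b,T(*t));print(n,p.round(4),round(e,4),onz(b,T(*t),.134).round(4))
c=[onz(b,T(*t),.134) for t in[(611,82),(683,80),(655,456),(585,450)]]
f=(c[0]+c[1])/2;k=(c[2]+c[3])/2;x=(f-k);print('len',np.linalg.norm(x));x/=np.linalg.norm(x);y=np.array([-x[1],x[0],0])
print('yaw',np.arctan2(x[1],x[0]));o=(f+k)/2+x*.0015;print('origin',o)
p=o+x*-.027;p[2]=.145;print('push',p)
P=[p+np.array([0,0,z])+y*w for z in(.011,-.011)for w in(-.013,.013)]
print('ridge crop px top',[((u-175+.4)*5+520,(v-150+.4)*5) for u,v in proj(b,P)])
print('ridge crop px scene',[((u-300+.42)*5.722,(v-170+.42)*5.722) for u,v in proj(a,P)])
```

```text
FL [0.5921 0.2265 0.1312] 0.0003 [0.5916 0.2259 0.134 ]
FR [0.5914 0.1891 0.128 ] 0.0037 [0.5917 0.1897 0.134 ]
BR [0.4049 0.2091 0.1302] 0.0047 [0.4036 0.2065 0.134 ]
BL [0.4081 0.2424 0.1332] 0.0023 [0.4075 0.2413 0.134 ]
len 0.18679506153229963
yaw -0.0862986879449716
origin [0.50006217 0.21573383 0.134     ]
push [0.47316265 0.218061   0.145     ]
ridge crop px top [(np.float64(648.4353420169557), np.float64(316.26048430108636)), (np.float64(595.5327233238661), np.float64(313.08177496004146)), (np.float64(655.8543774862308), np.float64(318.41315536885315)), (np.float64(603.9085120998528), np.float64(315.2918007211769))]
ridge crop px scene [(np.float64(228.26644825854095), np.float64(70.85428988796784)), (np.float64(274.0194453749074), np.float64(59.25071666255299)), (np.float64(224.99271606121576), np.float64(112.01408974214522)), (np.float64(270.3565906307556), np.float64(100.19216865880236))]
```

The deck corners from both views agree: length 187 mm, height about 0.131–0.134, yaw -0.086. Pushing face is at (0.473, 0.218, 0.145). Now I'll rise with the gripper shut and travel above everything.

```bash
python3 -m creep '[{"tz":1,"hand":-1},{"tz":1,"tx":0.5,"hand":-1},{"tz":0.7,"tx":1,"ty":0.7,"rz":-0.7,"hand":-1},{"tx":0.7,"ty":0.7,"rz":-0.7,"hand":-1},{"tx":0.7,"ty":0.7,"rz":-0.7,"hand":-1}]' 30
```

```text
validation failed for argument at $[0]...
```

```bash
python3 -m creep '[{"tx":0.6,"ty":0.8,"rz":-0.7,"hand":-1},{"tx":0.5,"ty":0.8,"rz":-0.8,"hand":-1},{"tx":0.4,"ty":0.9,"hand":-1},{"tx":0.2,"ty":0.9,"hand":-1},{"ty":0.9,"hand":-1}]'
```

```text
validation failed for argument at $[0]...
```

```bash
python3 -m creep '[{"tx":0,"ty":0,"tz":1,"rx":0,"ry":0,"rz":0,"hand":-1}]' 30
```

```text
t: 0.18
tcp_pos: [0.2111, -0.5822, 0.2236]
ee_rot: [-0.002, -0.172, 0.985, 0.01]
contact_force: [-0.9, 0.5, -1.2]
grip_width: 0.0754
gripper_force: 0.0
```

All keys are required.

```bash
python3 -m creep '[{"tx":0.5,"ty":0,"tz":1,"rx":0,"ry":0,"rz":0,"hand":-1},{"tx":1,"ty":0.6,"tz":0.7,"rx":0,"ry":0,"rz":-0.7,"hand":-1},{"tx":0.7,"ty":0.7,"tz":0,"rx":0,"ry":0,"rz":-0.7,"hand":-1},{"tx":0.7,"ty":0.7,"tz":0,"rx":0,"ry":0,"rz":-0.7,"hand":-1},{"tx":0.6,"ty":0.8,"tz":0,"rx":0,"ry":0,"rz":-0.7,"hand":-1}]'
```

```text
t: 0.6
tcp_pos: [0.3436, -0.4801, 0.2912]
ee_rot: [0.0, -0.003, 1.0, 0.0]
contact_force: [1.1, -0.4, -0.0]
grip_width: 0.0123
gripper_force: 0.0
```

```bash
python3 -m creep '[{"tx":0.6,"ty":0.8,"tz":0,"rx":0,"ry":0,"rz":-0.7,"hand":-1},{"tx":0.5,"ty":0.9,"tz":0,"rx":0,"ry":0,"rz":0,"hand":-1},{"tx":0.3,"ty":0.9,"tz":0,"rx":0,"ry":0,"rz":0,"hand":-1},{"tx":0.2,"ty":0.9,"tz":0,"rx":0,"ry":0,"rz":0,"hand":-1},{"tx":0.2,"ty":0.9,"tz":0,"rx":0,"ry":0,"rz":0,"hand":-1}]'; python3 -m creep '[{"tx":0,"ty":1,"tz":0,"rx":0,"ry":0,"rz":0,"hand":-1},{"tx":0,"ty":1,"tz":0,"rx":0,"ry":0,"rz":0,"hand":-1},{"tx":0,"ty":1,"tz":0,"rx":0,"ry":0,"rz":0,"hand":-1},{"tx":0,"ty":1,"tz":0,"rx":0,"ry":0,"rz":0,"hand":-1},{"tx":0,"ty":1,"tz":0,"rx":0,"ry":0,"rz":0,"hand":-1}]'; python3 -m creep '[{"tx":0,"ty":1,"tz":0,"rx":0,"ry":0,"rz":0,"hand":-1},{"tx":0,"ty":1,"tz":0,"rx":0,"ry":0,"rz":0,"hand":-1},{"tx":0,"ty":1,"tz":0,"rx":0,"ry":0,"rz":0,"hand":-1},{"tx":0,"ty":0,"tz":0,"rx":0,"ry":0,"rz":0,"hand":-1},{"tx":0,"ty":0,"tz":0,"rx":0,"ry":0,"rz":0,"hand":-1}]'
```

```text
t: 1.02
tcp_pos: [0.4145, -0.3031, 0.2911]
ee_rot: [-0.001, 0.036, 0.999, 0.0]
contact_force: [1.0, -0.1, -0.3]
grip_width: 0.0003
gripper_force: 0.0
t: 1.43
tcp_pos: [0.4135, -0.1034, 0.2916]
ee_rot: [-0.0, 0.036, 0.999, 0.0]
contact_force: [1.4, 0.1, -0.1]
grip_width: 0.0002
gripper_force: 0.0
t: 1.85
tcp_pos: [0.4139, 0.0168, 0.2915]
ee_rot: [-0.0, 0.034, 0.999, -0.0]
contact_force: [0.3, 0.1, 0.5]
grip_width: 0.0002
gripper_force: 0.0
```

```bash
python3 -m creep '[{"tx":0.3,"ty":1,"tz":0,"rx":0,"ry":0,"rz":-0.15,"hand":-1},{"tx":0.3,"ty":1,"tz":0,"rx":0,"ry":0,"rz":0,"hand":-1},{"tx":0.1,"ty":1,"tz":0,"rx":0,"ry":0,"rz":0,"hand":-1},{"tx":0,"ty":1,"tz":0,"rx":0,"ry":0,"rz":0,"hand":-1},{"tx":0,"ty":1,"tz":0,"rx":0,"ry":0,"rz":0,"hand":-1}]';python3 -m creep '[{"tx":0,"ty":0.1,"tz":-0.8,"rx":0,"ry":0,"rz":0,"hand":-1},{"tx":0,"ty":0,"tz":0,"rx":0,"ry":0,"rz":0,"hand":-1},{"tx":0,"ty":0,"tz":0,"rx":0,"ry":0,"rz":0,"hand":-1},{"tx":0,"ty":0,"tz":0,"rx":0,"ry":0,"rz":0,"hand":-1}]'
cat >> h.py <<'E'
from scipy.spatial.transform import Rotation as Ro
def wcap(r):
    o=r.get_obs();c=dict(r.capture('wrist'));q=np.array(o['ee_rot'])
    T=np.eye(4);T[:3,:3]=Ro.from_quat(q[[1,2,3,0]]).as_matrix();T[:3,3]=o['tcp_pos'];M=np.linalg.inv(T@np.array(c['T_tool_cam']))
    c['rvec']=cv2.Rodrigues(M[:3,:3])[0];c['tvec']=M[:3,3];c['tcp']=T;return c
E
python3 - <<'E'
from station import r
from h import *
import pickle
c=wcap(r);pickle.dump(c,open('w1.pkl','wb'));cv2.imwrite('pics/w1.png',c['img'])
print(c['tcp'].round(4))
x=np.array([np.cos(-.0863),np.sin(-.0863),0]);y=np.array([-x[1],x[0],0]);o=np.array([.5001,.2157,0])
for l in [(-.095,.018,.134),(-.095,-.018,.134),(.092,.018,.134),(.092,-.018,.134),(-.027,.013,.156),(-.027,-.013,.156)]:print(l,proj(c,o+x*l[0]+y*l[1]+[0,0,l[2]]).round(1))
E
```

```text
t: 2.27
tcp_pos: [0.4426, 0.2149, 0.2915]
ee_rot: [-0.0, 0.047, 0.999, -0.0]
contact_force: [1.4, -0.9, 0.1]
grip_width: -0.0004
gripper_force: 0.0
t: 2.6
tcp_pos: [0.4431, 0.2172, 0.2608]
ee_rot: [0.001, 0.046, 0.999, -0.0]
contact_force: [0.9, -0.2, 0.4]
grip_width: -0.0
gripper_force: 0.0
[[-9.958e-01  9.190e-02  1.000e-03  4.431e-01]
 [ 9.190e-02  9.958e-01 -5.000e-04  2.172e-01]
 [-1.000e-03 -4.000e-04 -1.000e+00  2.608e-01]
 [ 0.000e+00  0.000e+00  0.000e+00  1.000e+00]]
(-0.095, 0.018, 0.134) [[302.8 145.8]]
(-0.095, -0.018, 0.134) [[260.6 146.1]]
(0.092, 0.018, 0.134) [[300.2 331.8]]
(0.092, -0.018, 0.134) [[264.6 332.1]]
(-0.027, 0.013, 0.156) [[297.5 229.7]]
(-0.027, -0.013, 0.156) [[267.  229.9]]
```

View pics/w1.png

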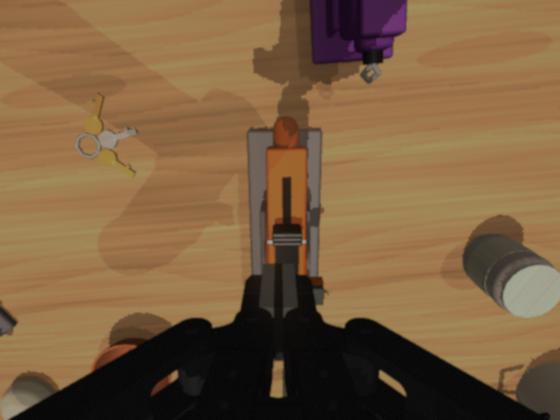

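The wrist view shows the orange deck's rear edge at (267–307,148), the ridge at (273–302, 226–245), and the shut fingers behind the ridge, centred near column 280. The lead lies about 4 mm more to +y than the top view gave, so I'll shift by 4 mm and go down behind the ridge.

```bash
python3 -m creep '[{"tx":-0.1,"ty":0.1,"tz":-0.8,"rx":0,"ry":0,"rz":0,"hand":-1},{"tx":0,"ty":0,"tz":-0.9,"rx":0,"ry":0,"rz":0,"hand":-1},{"tx":0,"ty":0,"tz":-0.9,"rx":0,"ry":0,"rz":0,"hand":-1},{"tx":0,"ty":0,"tz":-0.35,"rx":0,"ry":0,"rz":0,"hand":-1},{"tx":0,"ty":0,"tz":0,"rx":0,"ry":0,"rz":0,"hand":-1}]'
python3 - <<'E'
from station import r
from h import *
c=wcap(r);a=r.capture('scene');b=r.capture('top')
print(c['tcp'][:3,3],proj(c,c['tcp'][:3,3]))
im=np.zeros((600,800,3),np.uint8)
z=lambda i,f:cv2.resize(i,None,fx=f,fy=f,interpolation=cv2.INTER_CUBIC)
A=z(a['img'][160:250,310:390],5);im[:450,:400]=A
W=z(c['img'][130:280,210:360],2.6);im[:390,405:795]=W
B=z(b['img'][180:250,170:250],3);im[390:600,405:645]=B
cv2.imwrite('pics/c2.png',im)
E
```

```text
t: 3.07
tcp_pos: [0.437, 0.2202, 0.1396]
ee_rot: [-0.002, 0.046, 0.999, -0.002]
contact_force: [-0.4, -0.6, -0.0]
grip_width: -0.0002
gripper_force: 0.0
[0.43702362 0.22015465 0.13963291] [[278.20004498 246.63744889]]
```

View pics/c2.png

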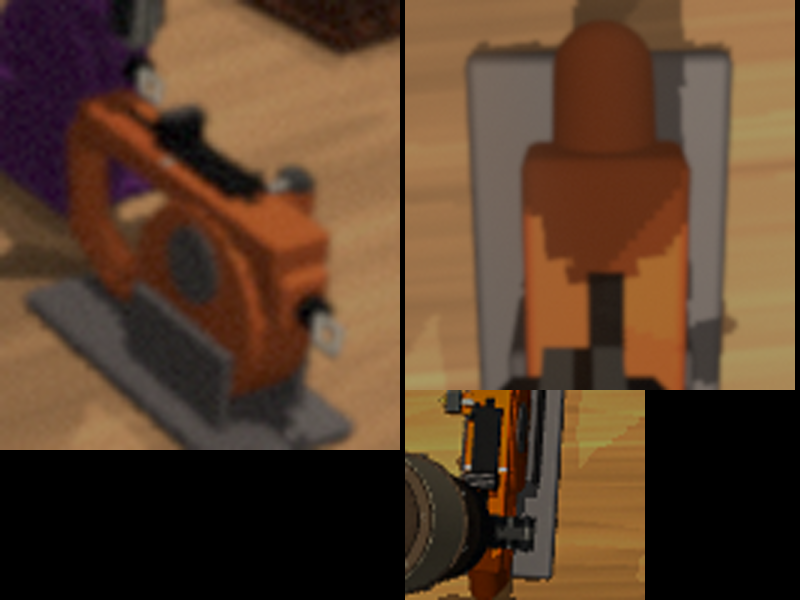

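The wrist crop shows the fingertips about 5 mm to -y of the deck centre, over the deck behind the ridge. The scene crop doesn't obviously show the gripper, so I'll view that whole frame.

Run:
```python
from station import r
from h import *
a=r.capture('scene');p=r.get_obs()['tcp_pos'];print(p,proj(a,[p,p+[0,0,.07]]))
print(r.get_obs()['t']);cv2.imwrite('pics/s3.png',a['img'])
```

```text
[0.43995759 0.22332066 0.14435825] [[337.02019243 179.58234919]
 [338.78409337 156.43119955]]
3.2667
```

View pics/s3.png

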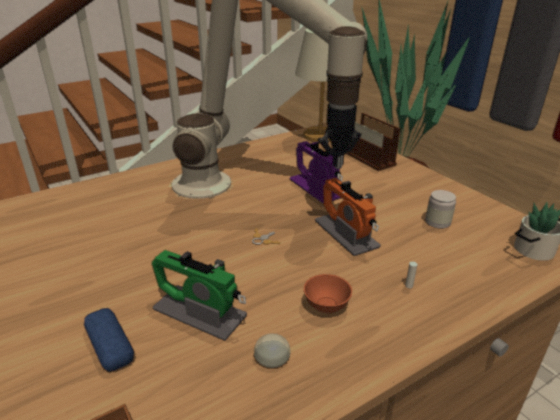

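The gripper stands at (340,150), and its tip at about (337,180) merges with the deck just behind the ridge, as projected. The move was still settling, so I'll hold and read again.

```bash
python3 -m creep '[{"tx":0,"ty":0.08,"tz":0,"rx":0,"ry":0,"rz":0,"hand":-1},{"tx":0,"ty":0,"tz":0,"rx":0,"ry":0,"rz":0,"hand":-1},{"tx":0,"ty":0,"tz":0,"rx":0,"ry":0,"rz":0,"hand":-1},{"tx":0,"ty":0,"tz":0,"rx":0,"ry":0,"rz":0,"hand":-1}]'
python3 - <<'E'
from station import r
from h import *
for i in range(5):
  c=wcap(r);print(c['tcp'][:3,3].round(4))
im=c['img'];cv2.imwrite('pics/c4.png',cv2.resize(im[120:310,180:400],None,fx=3,fy=3,interpolation=cv2.INTER_CUBIC))
E
```

```text
t: 3.6
tcp_pos: [0.4384, 0.2261, 0.1424]
ee_rot: [0.0, 0.045, 0.999, 0.0]
contact_force: [0.9, -0.8, 0.5]
grip_width: -0.0003
gripper_force: 0.0
[0.4384 0.2261 0.1424]
[0.4383 0.226  0.1422]
[0.4383 0.2259 0.142 ]
[0.4382 0.2259 0.1419]
[0.4382 0.2259 0.1419]
```

View pics/c4.png

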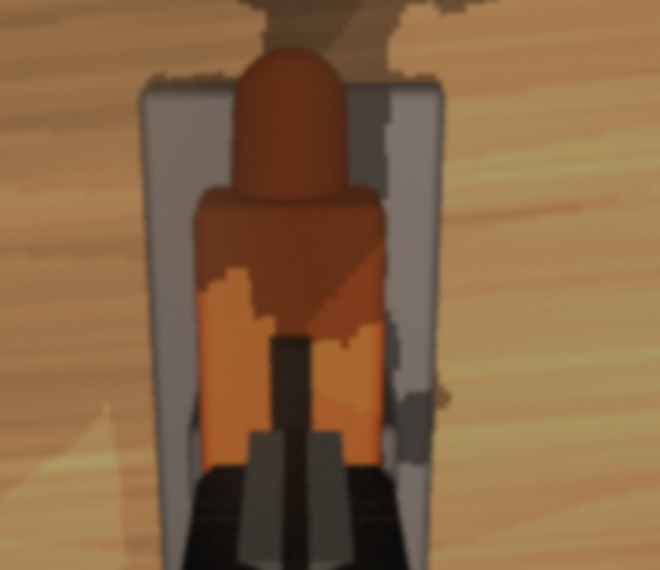

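The fingers are now centred on the deck (column 295 against 292), behind the ridge. I'll push forward along the lead, watching the force.

```bash
python3 -m creep '[{"tx":0.3,"ty":-0.026,"tz":-0.04,"rx":0,"ry":0,"rz":0,"hand":-1},{"tx":0.3,"ty":-0.026,"tz":0,"rx":0,"ry":0,"rz":0,"hand":-1},{"tx":0,"ty":0,"tz":0,"rx":0,"ry":0,"rz":0,"hand":-1},{"tx":0,"ty":0,"tz":0,"rx":0,"ry":0,"rz":0,"hand":-1}]';python3 -m creep '[{"tx":0.15,"ty":-0.013,"tz":0,"rx":0,"ry":0,"rz":0,"hand":-1},{"tx":0.15,"ty":-0.013,"tz":0,"rx":0,"ry":0,"rz":0,"hand":-1},{"tx":0,"ty":0,"tz":0,"rx":0,"ry":0,"rz":0,"hand":-1},{"tx":0,"ty":0,"tz":0,"rx":0,"ry":0,"rz":0,"hand":-1}]'
```

```text
t: 4.18
tcp_pos: [0.4631, 0.2236, 0.1398]
ee_rot: [-0.0, 0.046, 0.999, -0.0]
contact_force: [-0.4, -0.1, -0.5]
grip_width: -0.0003
gripper_force: 0.0
t: 4.52
tcp_pos: [0.4745, 0.2226, 0.1401]
ee_rot: [-0.0, 0.045, 0.999, -0.0]
contact_force: [0.2, -0.4, -0.5]
grip_width: 0.0004
gripper_force: 0.0
```

No force yet where contact was expected, so I'll look.

Run:
```python
from station import r
from h import *
o=r.get_obs();print(o['contact_force'],o['tcp_pos'])
a=r.capture('scene');b=r.capture('top')
p=o['tcp_pos'];print(proj(a,p),proj(b,p))
z=lambda i,f:cv2.resize(i,None,fx=f,fy=f,interpolation=cv2.INTER_CUBIC)
im=np.zeros((560,800,3),np.uint8)
im[:540,:480]=z(a['img'][160:250,310:390],6);im[:560,485:800]=z(b['img'][150:230,170:215],7)
cv2.imwrite('pics/c5.png',im)
```

```text
[ 0.16891799 -0.3978994  -0.53733441] [0.4745241  0.22264632 0.14011051]
[[344.67857208 185.91581662]] [[194.28957199 212.35198333]]
```

View pics/c5.png

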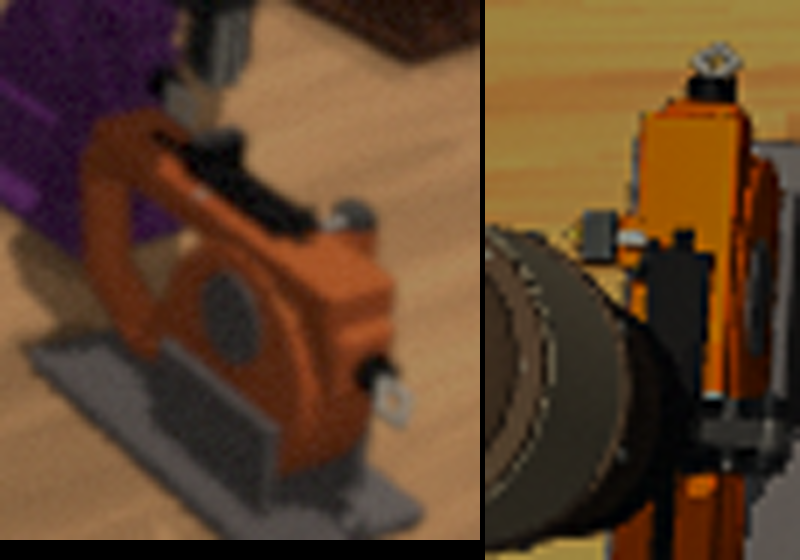

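In the scene crop the finger ends at about (346,174), 12 px above where the TCP projects, with table showing between it and the ridge. The fingertip seems to be above the ridge, which fits the lack of contact. I'll check this numerically.

Run:
```python
from station import r
from h import *
c=wcap(r);a=r.capture('scene')
print('Tcam',np.array(c['T_tool_cam']).round(3).tolist())
T=c['tcp']
for s in(0,-.01,-.02,-.03,-.04):
  print(s,[ (proj(c,(T@[dx,0,s,1])[:3])[0].round(1).tolist(),proj(a,(T@[dx,0,s,1])[:3])[0].round(1).tolist()) for dx in(-.011,0,.011)])
print('scene grey, cols 336..354 rows 164..190');g=cv2.cvtColor(a['img'],cv2.COLOR_BGR2HSV)
for v in range(160,192,2):print(v,' '.join('%3d/%3d'%(g[v,u,1],g[v,u,2]) for u in range(334,356,2)))
w=c['img'];print('wrist gray');
for v in range(200,300,6):print(v,w[v,256:304:4].sum(1)//3, w[v,256:304:4,2]-w[v,256:304:4,0].astype(int))
```

```text
Tcam [[-0.001, -0.952, -0.307, 0.078], [1.0, -0.002, 0.001, -0.0], [-0.001, -0.307, 0.952, -0.18], [0.0, 0.0, 0.0, 1.0]]
0 [([278.2, 264.9], [346.9, 187.5]), ([278.2, 246.6], [344.6, 185.8]), ([278.2, 227.8], [342.3, 184.2])]
-0.01 [([278.3, 273.3], [347.2, 184.2]), ([278.2, 254.3], [344.9, 182.6]), ([278.2, 234.6], [342.6, 180.9])]
-0.02 [([278.3, 282.7], [347.5, 180.9]), ([278.3, 262.8], [345.2, 179.3]), ([278.3, 242.2], [342.9, 177.6])]
-0.03 [([278.3, 293.1], [347.8, 177.6]), ([278.3, 272.3], [345.5, 176.0]), ([278.3, 250.7], [343.1, 174.3])]
-0.04 [([278.4, 304.7], [348.1, 174.3]), ([278.4, 282.9], [345.7, 172.6]), ([278.3, 260.2], [343.4, 171.0])]
scene grey, cols 336..354 rows 164..190
160 143/ 57 146/ 56 139/ 33  44/ 29  24/ 21  64/ 16  64/ 16  13/ 19  38/ 27 119/ 58 133/123
162 134/ 59 175/ 54 133/ 50 100/ 69  64/ 24  73/ 14  20/ 38  22/ 47  35/ 66 126/119 129/160
164 163/ 47 163/ 50 130/ 49  96/ 69 112/ 16  32/ 16  40/ 63  43/ 65  37/ 69 125/143 128/167
166 179/ 47 153/ 50  87/ 76 120/ 83  60/ 17  26/ 20  30/ 68  40/ 64  44/ 70 130/141 130/165
168 150/ 56 147/ 59 125/ 55  8
[... 1864 characters left out ...]
 21 19 19 15 16 15 59] [27 20 20 19 19 17 15 11 11  9 10 84]
254 [27 27 24 25 22 22 18 18 16 16 14 40] [18 18 21 18 18 15 13 13 10  9  8 50]
260 [26 26 25 24 22 21 19 19 17 17 14 24] [17 18 18 17 16 16 15 13 11 10 10 24]
266 [88 91 55 54 54 23 22 53 54 55 88 68] [17 17 15 15 14 14 12 13 11 11 15 14]
272 [56 56 54 55 54 22 21 54 53 53 59 49] [14 14 13 14 13 13 12 12 11 12 11  9]
278 [23 26 55 54 54 20 20 53 53 53 23 16] [11 12 13 12 13 11 11 11 12 11  7  6]
284 [21 30 54 54 52 20 19 51 53 53 28 15] [ 9  9 12 13 12 10 10 11 12 11  7  4]
290 [19 39 53 53 52 18 19 52 52 53 37 15] [ 7 10 12 11 11 10  9 11 11 10  9  6]
296 [15 44 53 52 50 16 17 51 53 53 43 14] [ 8 10 11 13 11 10 10 11 11 11  8  5]
```

Both views agree: the real fingertips end about 35–40 mm above the reported TCP and are hovering over the ridge. I'll back up behind it, then go down in small steps with a force check.

```bash
python3 -m creep '[{"tx":-0.45,"ty":0.04,"tz":0,"rx":0,"ry":0,"rz":0,"hand":-1},{"tx":-0.45,"ty":0.04,"tz":0,"rx":0,"ry":0,"rz":0,"hand":-1},{"tx":0,"ty":0,"tz":0,"rx":0,"ry":0,"rz":0,"hand":-1},{"tx":0,"ty":0,"tz":0,"rx":0,"ry":0,"rz":0,"hand":-1}]';python3 -m creep '[{"tx":0,"ty":0,"tz":-0.1,"rx":0,"ry":0,"rz":0,"hand":-1},{"tx":0,"ty":0,"tz":0,"rx":0,"ry":0,"rz":0,"hand":-1},{"tx":0,"ty":0,"tz":0,"rx":0,"ry":0,"rz":0,"hand":-1}]'
```

```text
t: 5.05
tcp_pos: [0.4379, 0.2261, 0.1407]
ee_rot: [0.0, 0.044, 0.999, 0.0]
contact_force: [-0.1, 0.2, 0.6]
grip_width: 0.0005
gripper_force: 0.0
t: 5.3
tcp_pos: [0.4386, 0.2258, 0.1358]
ee_rot: [-0.0, 0.045, 0.999, -0.0]
contact_force: [-0.3, -1.6, 0.2]
grip_width: -0.0002
gripper_force: 0.0
```

```bash
python3 -m creep '[{"tx":0,"ty":0,"tz":-0.1,"rx":0,"ry":0,"rz":0,"hand":-1},{"tx":0,"ty":0,"tz":0,"rx":0,"ry":0,"rz":0,"hand":-1},{"tx":0,"ty":0,"tz":0,"rx":0,"ry":0,"rz":0,"hand":-1}]'
```

```text
t: 5.55
tcp_pos: [0.4382, 0.2257, 0.1318]
ee_rot: [-0.0, 0.045, 0.999, -0.0]
contact_force: [-0.8, -0.1, 0.2]
grip_width: -0.0001
gripper_force: 0.0
```

The reported TCP is already below deck level with no force, which confirms the offset. Going lower.

```bash
python3 -m creep '[{"tx":0,"ty":0,"tz":-0.15,"rx":0,"ry":0,"rz":0,"hand":-1},{"tx":0,"ty":0,"tz":-0.1,"rx":0,"ry":0,"rz":0,"hand":-1},{"tx":0,"ty":0,"tz":0,"rx":0,"ry":0,"rz":0,"hand":-1},{"tx":0,"ty":0,"tz":0,"rx":0,"ry":0,"rz":0,"hand":-1}]'
python3 - <<'E'
from station import r
from h import *
c=wcap(r);a=r.capture('scene');g=cv2.cvtColor(a['img'],cv2.COLOR_BGR2HSV);T=c['tcp']
for s in(0,-.02,-.03,-.04):
  print(s,[proj(a,(T@[dx,0,s,1])[:3])[0].round(1).tolist() for dx in(-.011,0,.011)])
im=np.hstack([cv2.resize(a['img'][150:210,320:380],(400,400),interpolation=cv2.INTER_CUBIC),cv2.resize(c['img'][170:320,205:355],(400,400),interpolation=cv2.INTER_CUBIC)])
cv2.imwrite('pics/c6.png',np.clip(im*1.6,0,255).astype(np.uint8))
E
```

```text
t: 5.88
tcp_pos: [0.438, 0.2257, 0.1217]
ee_rot: [-0.0, 0.045, 0.999, -0.0]
contact_force: [-0.3, -0.0, 0.2]
grip_width: -0.0002
gripper_force: 0.0
0 [[338.9, 187.9], [336.7, 186.3], [334.5, 184.7]]
-0.02 [[339.4, 181.6], [337.2, 179.9], [335.0, 178.3]]
-0.03 [[339.7, 178.3], [337.4, 176.7], [335.3, 175.1]]
-0.04 [[339.9, 175.1], [337.7, 173.5], [335.5, 171.9]]
```

View pics/c6.png

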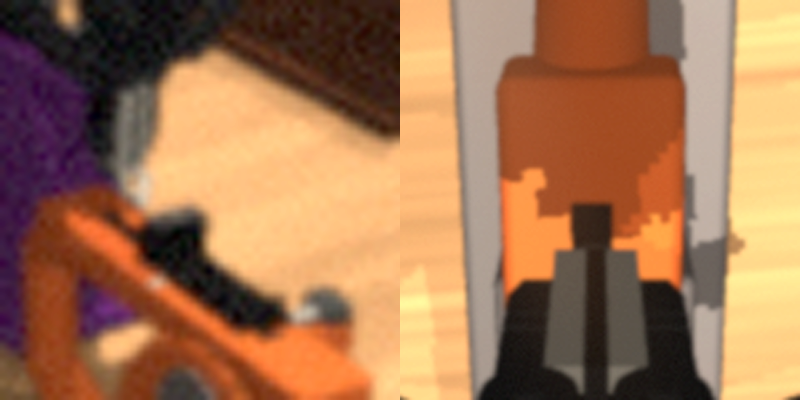

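The picture shows the finger tip at about row 176 (crop 130,175), roughly 20 mm above the deck and still behind the ridge (crop 175,235). I'll lower 12–14 mm more.

```bash
python3 -m creep '[{"tx":0,"ty":0,"tz":-0.15,"rx":0,"ry":0,"rz":0,"hand":-1},{"tx":0,"ty":0,"tz":0,"rx":0,"ry":0,"rz":0,"hand":-1},{"tx":0,"ty":0,"tz":0,"rx":0,"ry":0,"rz":0,"hand":-1}]'; python3 -m creep '[{"tx":0,"ty":0,"tz":-0.15,"rx":0,"ry":0,"rz":0,"hand":-1},{"tx":0,"ty":0,"tz":0,"rx":0,"ry":0,"rz":0,"hand":-1},{"tx":0,"ty":0,"tz":0,"rx":0,"ry":0,"rz":0,"hand":-1}]'
```

```text
t: 6.23
tcp_pos: [0.438, 0.2257, 0.1158]
ee_rot: [-0.0, 0.045, 0.999, -0.0]
contact_force: [-0.1, -0.6, -0.4]
grip_width: 0.0002
gripper_force: 0.0
t: 6.48
tcp_pos: [0.438, 0.2257, 0.1098]
ee_rot: [-0.0, 0.045, 0.999, -0.0]
contact_force: [0.1, -0.5, 0.8]
grip_width: -0.0002
gripper_force: 0.0
```

```bash
python3 -m creep '[{"tx":0.3,"ty":-0.026,"tz":0,"rx":0,"ry":0,"rz":0,"hand":-1},{"tx":0.2,"ty":-0.017,"tz":0,"rx":0,"ry":0,"rz":0,"hand":-1},{"tx":0,"ty":0,"tz":0,"rx":0,"ry":0,"rz":0,"hand":-1},{"tx":0,"ty":0,"tz":0,"rx":0,"ry":0,"rz":0,"hand":-1}]'; python3 -m creep '[{"tx":0.2,"ty":-0.017,"tz":0,"rx":0,"ry":0,"rz":0,"hand":-1},{"tx":0,"ty":0,"tz":0,"rx":0,"ry":0,"rz":0,"hand":-1},{"tx":0,"ty":0,"tz":0,"rx":0,"ry":0,"rz":0,"hand":-1}]'
```

```text
t: 6.82
tcp_pos: [0.4589, 0.2241, 0.1101]
ee_rot: [-0.0, 0.046, 0.999, -0.0]
contact_force: [-0.3, 0.3, -0.4]
grip_width: -0.0
gripper_force: 0.0
t: 7.07
tcp_pos: [0.4657, 0.2231, 0.1099]
ee_rot: [-0.001, 0.045, 0.999, -0.0]
contact_force: [-3.5, -0.1, 1.1]
grip_width: 0.0
gripper_force: 1.6
```

Contact at about x = 0.465 with 3.5 N, matching the spring. Pushing on.

```bash
python3 -m creep '[{"tx":0.2,"ty":-0.017,"tz":0,"rx":0,"ry":0,"rz":0,"hand":-1},{"tx":0.2,"ty":-0.017,"tz":0,"rx":0,"ry":0,"rz":0,"hand":-1},{"tx":0,"ty":0,"tz":0,"rx":0,"ry":0,"rz":0,"hand":-1},{"tx":0,"ty":0,"tz":0,"rx":0,"ry":0,"rz":0,"hand":-1}]'; python3 -m creep '[{"tx":0.2,"ty":-0.017,"tz":0,"rx":0,"ry":0,"rz":0,"hand":-1},{"tx":0.15,"ty":-0.013,"tz":0,"rx":0,"ry":0,"rz":0,"hand":-1},{"tx":0,"ty":0,"tz":0,"rx":0,"ry":0,"rz":0,"hand":-1},{"tx":0,"ty":0,"tz":0,"rx":0,"ry":0,"rz":0,"hand":-1}]'
```

```text
t: 7.4
tcp_pos: [0.477, 0.2217, 0.1098]
ee_rot: [-0.005, 0.045, 0.999, -0.001]
contact_force: [-7.0, -1.1, 1.7]
grip_width: 0.0001
gripper_force: 3.5
t: 7.73
tcp_pos: [0.4942, 0.2203, 0.1097]
ee_rot: [-0.002, 0.045, 0.999, -0.001]
contact_force: [-5.7, 0.5, 2.4]
grip_width: -0.0001
gripper_force: 3.3
```

```bash
python3 -m creep '[{"tx":0.15,"ty":-0.013,"tz":0,"rx":0,"ry":0,"rz":0,"hand":-1},{"tx":0,"ty":0,"tz":0,"rx":0,"ry":0,"rz":0,"hand":-1},{"tx":0,"ty":0,"tz":0,"rx":0,"ry":0,"rz":0,"hand":-1}]';python3 -m creep '[{"tx":0.1,"ty":-0.009,"tz":0,"rx":0,"ry":0,"rz":0,"hand":-1},{"tx":0,"ty":0,"tz":0,"rx":0,"ry":0,"rz":0,"hand":-1},{"tx":0,"ty":0,"tz":0,"rx":0,"ry":0,"rz":0,"hand":-1}]'
```

```text
t: 7.98
tcp_pos: [0.5, 0.2198, 0.1097]
ee_rot: [-0.002, 0.045, 0.999, -0.001]
contact_force: [-7.7, 0.9, 2.8]
grip_width: 0.0002
gripper_force: 3.7
t: 8.23
tcp_pos: [0.5037, 0.2194, 0.1097]
ee_rot: [-0.002, 0.045, 0.999, -0.001]
contact_force: [-7.5, 0.5, 2.9]
grip_width: -0.0
gripper_force: 3.9
```

```bash
python3 -m creep '[{"tx":0.06,"ty":-0.005,"tz":0,"rx":0,"ry":0,"rz":0,"hand":-1},{"tx":0,"ty":0,"tz":0,"rx":0,"ry":0,"rz":0,"hand":-1},{"tx":0,"ty":0,"tz":0,"rx":0,"ry":0,"rz":0,"hand":-1}]'
```

```text
t: 8.48
tcp_pos: [0.5037, 0.2193, 0.1097]
ee_rot: [-0.005, 0.045, 0.999, -0.001]
contact_force: [-15.3, 3.4, 7.7]
grip_width: 0.0003
gripper_force: 7.6
```

The force jumps at 0.5037 with no further travel, so that's the front stop. Letting go: straight back, then up.

```bash
python3 -m creep '[{"tx":-0.5,"ty":0.043,"tz":0,"rx":0,"ry":0,"rz":0,"hand":-1},{"tx":-0.7,"ty":0.06,"tz":0,"rx":0,"ry":0,"rz":0,"hand":-1},{"tx":-0.3,"ty":0.026,"tz":0,"rx":0,"ry":0,"rz":0,"hand":-1},{"tx":0,"ty":0,"tz":0,"rx":0,"ry":0,"rz":0,"hand":-1},{"tx":0,"ty":0,"tz":0,"rx":0,"ry":0,"rz":0,"hand":-1}]';python3 -m creep '[{"tx":0,"ty":0,"tz":0.7,"rx":0,"ry":0,"rz":0,"hand":-1},{"tx":0,"ty":0,"tz":0.9,"rx":0,"ry":0,"rz":0,"hand":-1},{"tx":0,"ty":0,"tz":0.9,"rx":0,"ry":0,"rz":0,"hand":-1},{"tx":-0.5,"ty":0,"tz":0.9,"rx":0,"ry":0,"rz":0,"hand":-1},{"tx":0,"ty":0,"tz":0,"rx":0,"ry":0,"rz":0,"hand":-1}]'
python3 - <<'E'
from station import r
from h import *
a=r.capture('scene');b=r.capture('top');c=wcap(r)
im=np.zeros((560,800,3),np.uint8)
z=lambda i,f:cv2.resize(i,None,fx=f,fy=f,interpolation=cv2.INTER_CUBIC)
im[:540,:480]=z(a['img'][160:250,310:390],6);im[:560,485:800]=z(b['img'][150:230,170:215],7)
cv2.imwrite('pics/c7.png',im)
E
```

```text
t: 8.9
tcp_pos: [0.4492, 0.2257, 0.1109]
ee_rot: [0.001, 0.044, 0.999, 0.001]
contact_force: [0.8, -0.2, 0.4]
grip_width: -0.0004
gripper_force: 0.0
t: 9.32
tcp_pos: [0.4321, 0.2273, 0.2546]
ee_rot: [0.006, 0.045, 0.999, 0.005]
contact_force: [-1.0, 0.2, 0.1]
grip_width: -0.0002
gripper_force: 0.0
```

View pics/c7.png

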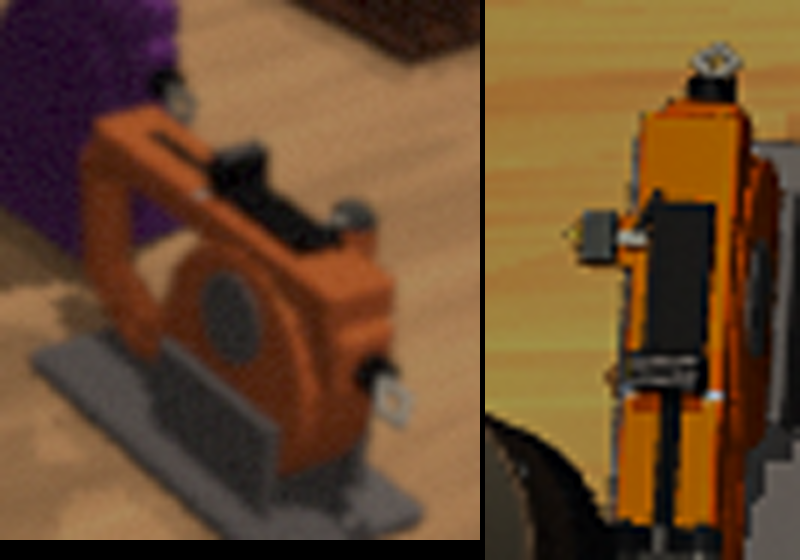

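The slide rests about 6.6 px (roughly 17 mm) ahead of its start, with the ridge rear at crop row 392 against 438 before, so it is locked. The robot is clear of everything.

```bash
python3 -c "
from station import r
print(r.finish_job())"
```

```text
the job is handed in; nothing more can be done
None
```

The orange lead's slide was pushed to its front stop and let go; the last picture shows it held about 17 mm forward (locked). The arm touched nothing else, and the job is handed in.

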